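Set a star nut in a leaning fork steerer with a mallet and stand the mallet on its pad

TASK

Take the mallet and drive the star-nut setter fully home with brisk, square blows along its leaning axis, until its striking head sits down on the guide sleeve; only the mallet may touch the setter or the vice. Then stand the mallet on its face on the middle of the teal-and-black rubber pad and let go of it, setting it down without dropping it, and leave the other things on the bench where they are.

Things in the scene. Friction and masses are not known exactly. Their poses are not given: they have to be found in the camera images.
- vice: Blue ball vice, bolted down (place and yaw vary). Base 130 x 130 mm; ball centre 62 mm up; head locked leaning 35 deg from vertical to the body's -x side (about the robot's right). Origin: centre of the base's underside, z up. Jaws hold a black fork crown (171 mm wide along y) with a 28.6 mm steerer along the leaning axis. Only the mallet may touch the vice or what it holds, and only squarely.
- guide_top (a point): Centre of the flat top of the dark guide sleeve (44 mm across) that caps the steerer, on the leaning axis 188 mm from the ball centre. Axes as vice (z up). All but the setter lies below this top along the leaning axis.
- setter_top (a point): Centre of the flat top (33 mm across) of the star-nut setter's aluminium striking head (37 mm across, 22 mm thick, yellow band), proud of the sleeve on an 18 mm rod. Its z axis points up and out along the leaning axis, 35 deg from vertical; the setter is driven along minus z and the point moves with it.
- setter (a joint): How far the setter is driven in (m): 0 = a 24 mm gap between striking head and sleeve, 0.024 = fully home (head on the sleeve, hard stop). Starts at 0 to 0.008. The star nut's sprung leaves resist with about 9 N (10 N near home) and hold it where it is left. Strike it, do not push slowly: a blow must move it faster than 0.05 m/s (mallet at 0.1 m/s or more).
- mallet: Dead-blow mallet, 0.36 kg, 190 mm long, standing on a face of its head, handle level. Head: 48 mm across, 76 mm tall, orange faces, black middle. Handle: dark wood bar 22 mm wide (along y), 26 mm tall, along the body's -x to 166 mm from the head's axis, centre line 38 mm above the lower face. Origin: centre of the lower face, z up along the head's axis. Mass centre about 8 mm from that axis.
- mallet_grip (a point): Point on the centre line of the mallet's handle, 55 mm from the head's axis and 38 mm above the lower face: a good place to grip across the 22 mm width.
- pad: Square rubber pad, 130 x 130 x 4 mm, black with a teal middle, fixed to the bench. Origin: centre of its underside; z up.
- organiser: Clear plastic pill-style organiser with seven hinged lids, 62 x 196 x 30 mm (one lid stands open, 90 mm tall), fixed to the bench. A bystander.
- nut: Yellow anodised hexagon nut, 52 mm across, 16 mm thick. A bystander: leave it alone.
- bracket: Bent steel headlamp bracket, 110 x 22 x 40 mm. A bystander: leave it alone.
- carabiner: Red locking carabiner lying flat, 110 x 55 x 14 mm. A bystander: leave it alone.
- dish: Frosted glass dish, 96 mm across, 34 mm tall. A bystander: leave it alone.
- lube: Black lubricant bottle, 42 mm across, 125 mm tall. A bystander: leave it alone.
- tub: White grease tub, 68 mm across, 55 mm tall. A bystander: leave it alone.
Things that resemble listed ones, but are neither listed nor needed, are in the scene too. There is more than one size of the mallet; the job needs the larger. Several things look just like the pad: the one meant starts farthest from the robot's base.

How it is judged:
By the outcome, as a careful person would: the job done as asked, in the order asked, and still so for the second after the job is handed in, with the robot touching nothing.
It also fails if it takes over 58 s, if anything falls off the work surface, if the arm or the gripper's body presses on something with over 40 N, if the wrist force passes 120 N, or if a joint passes its speed limit or range.

ROBOT

A 6-joint arm with a two-finger parallel gripper is mounted at the origin on the work surface. World frame = base frame: x ahead of the robot, y to its left, z up, the work surface at z = 0. Lengths are in m, angles in degrees, forces in N, time in s.
With the tool pointing down it reaches from about 0.4 to 0.825 m from the base axis. Payload 7 kg.
Tool frame: the origin (TCP) lies on the mounting face of the last link; the fingertips stand 173 mm ahead of it and the grasp point (between the pads) lies arm.hold_point_z ahead of it (arm.hold_point_z is the distance from the TCP to the grasp point, in m); z points along the fingers, y is the line along which they close (so a half turn about z gives the same grasp; the last joint's range is limited). The gripper opens to 85 mm and grips with 20 to 120 N. Pads are 22 mm wide; open, the fingers measure 114 mm over their backs; the gripper's body (76 mm by 85 mm) begins 54 mm behind the grasp point. The pads swing forward as they close: fully open they stand 13 mm farther back than shut.
Start: joints at [88.241, 20.546, 0.682, 0, -70.136, -16.507], TCP at [0.212, 0.641, 0.405] pointing down, gripper open.
Joint ranges: [-176.03, 176.03], [-82.01, 121.73], [-58.28, 71.71], [-173.87, 95.51], [-174.79, -0.11], [-173.66, 173.66]. Speed limits (degrees/s): [136.94, 136.94, 172.46, 180, 180, 180].

INTERFACE

Orientations are given as [roll, pitch, yaw] about the fixed x, y, z axes, in that order (R = Rz(yaw) Ry(pitch) Rx(roll)).
In Python, from cell import sensors, snapshot, calibration, workorder, arm gives the robot as it stands.
- The arm moves only by the shell command python3 -m creep 'ROWS' [FORCE]. ROWS is a JSON object of lists of equal length, an entry for each row: "hand": the finger opening in m, from 0 to 0.0854; "xyz": the shift along the world's x, y, z in m, a list of three; "roll": the turn about the world's z in rad. In form: {"hand": [hand, ...], "xyz": [[dx, dy, dz], ...], "roll": [roll, ...]}. A call has exactly 5 rows; each row shifts and turns the commanded pose from where the row before left it; what a row does not reach is not made up. A row lasts 1/10 s, in which the tool goes at most 50 mm and 8.59 degrees, less where a joint would pass 70% of its speed; a pose out of reach is approached as far as the arm can. A call with a gripper value outside its range is refused whole. The fingers move at their own pace and stop on an object; FORCE is the grip in N (left out, the last holds). Time passes only in rows, so rows that do not move let the fingers close, or fill a call up. It gives the time, the measured TCP pose, the force, the opening and the grip force at its end, in the units of the state.
- sensors.get_state(): the state, without advancing time (a new reading comes with each control period).
- snapshot(name): name is "scene" or "side" or "wrist"; returns (picture, depth): 400x640x3 uint8, red, green, blue; 400x640 float32, m along the optical axis (not along the pixel's ray), 0 where there is no reading.
- calibration(name): a dict with "fx", "fy", "cx", "cy" (pixels), "k1" (the pictures are not rectified: a ray, as slopes to the right and down, at radius r is drawn at 1 + k1 r^2 times it, then the intrinsics apply), "rvec" (rotation vector, rad) and "tvec" (3), from world to camera coordinates, as OpenCV has them. Camera axes: x right, y down, z forward; pixel columns grow to the right and rows downward; lengths in m; the calibration is good to about 2 mm. A picture is of the moment at which its call begins: read the wrist's pose just before it. calibration takes no time and is no camera call; for the wrist camera it gives the pose at the moment of the call.
- workorder.job_done(): hands the job in; it is judged then, once.
The state is a dict: "clock": time; "joint_pos": joint angles; "dq": joint speeds; "effort": joint torques, N m; "ee_pos": TCP position; "eef_rot": TCP orientation; "ft_force": force on the tool from outside, world axes, zero at the start; "wrist_torque": the same for the moment, N m; "grip_width": opening from 0.0 (shut) to 1.0 (fully open); "gripper_force": force on a finger pad.
Only numpy, scipy, OpenCV 4.12 (cv2) and the standard library are available. Lean on these libraries where they do the work, as an engineer would, in place of code of your own. Each camera call takes 0.05 s, during which the arm holds its last target. There are 200 camera calls.

## Working session

There is one attempt and no reset: what is moved stays moved. The work goes in short steps, Python scripts to look and compute and a shell command to move; the robot and the scene stay as the last step left them, time stands still between calls to the robot, and variables do not carry over. Pictures are saved under pics/ and viewed, at most 10 in all, crops included, and the job is handed in when it is done.

```bash
mkdir -p pics
cat > h.py <<'E'
import numpy as np, cv2
from cell import sensors, snapshot, calibration, workorder, arm
def snap(n):
    c=calibration(n); p,d=snapshot(n); return p,d,c
def cloud(d,c):
    K=np.array([[c['fx'],0,c['cx']],[0,c['fy'],c['cy']],[0,0,1]])
    v,u=np.indices(d.shape)
    # r-distortion: only k1
    uv=np.stack([u,v],-1).reshape(-1,1,2).astype(float)
    n=cv2.undistortPoints(uv,K,np.array([c['k1'],0,0,0.])).reshape(d.shape+(2,))
    P=np.dstack([n*d[...,None],d])
    R=cv2.Rodrigues(np.array(c['rvec'],float))[0]
    return (P-np.array(c['tvec']).reshape(3))@R   # world
def project(X,c):
    K=np.array([[c['fx'],0,c['cx']],[0,c['fy'],c['cy']],[0,0,1]])
    return cv2.projectPoints(np.array(X,float).reshape(-1,1,3),np.array(c['rvec'],float),np.array(c['tvec'],float),K,np.array([c['k1'],0,0,0.]))[0].reshape(-1,2)
E
python3 - <<'E'
from h import *
import pickle
D={}
for n in('scene','side','wrist'):
    p,d,c=snap(n); D[n]=(p,d,c); cv2.imwrite(f'pics/{n}0.png',p[...,::-1])
    R=cv2.Rodrigues(np.array(c['rvec'],float))[0]; print(n,(-R.T@np.array(c['tvec']).reshape(3)).round(3),R[2].round(2))
pickle.dump(D,open('D0.pkl','wb'))
print(sensors.get_state(), arm.hold_point_z)
E
```

```text
scene [1.684 0.003 0.931] [-0.85  0.   -0.53]
side [0.208 1.201 1.161] [ 0.15 -0.77 -0.62]
wrist [0.29  0.615 0.374] [-0.31  0.1  -0.95]
{'clock': 0.15, 'joint_pos': array([ 8.82414286e+01,  2.05823303e+01,  6.46642749e-01, -1.36435326e-02,
       -7.01357414e+01, -1.65068809e+01]), 'dq': array([ 0.03280831, -0.22826611,  0.06296107,  0.13493102, -0.05729508,
        0.00826042]), 'effort': array([-1.65959544e-03, -5.83877635e+01,  2.93650371e+01,  6.94066465e+00,
       -4.23527046e-03, -3.89987733e-06]), 'ee_pos': array([0.21152157, 0.64085934, 0.40398445]), 'eef_rot': array([ 1.79927870e+02, -7.99792370e-03, -1.82700913e+01]), 'ft_force': array([-0.28164008,  0.27945777, -0.22219822]), 'wrist_torque': array([-0.02604583, -0.00854232,  0.03588972]), 'gripper_force': 0.0, 'grip_width': 1.0045697327928} 0.1547
```

View pics/scene0.png

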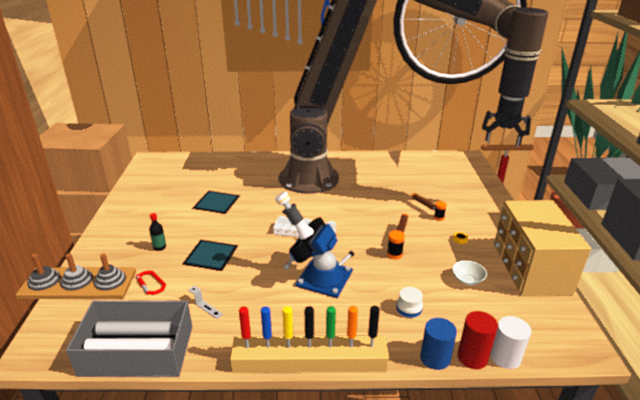

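View pics/side0.png

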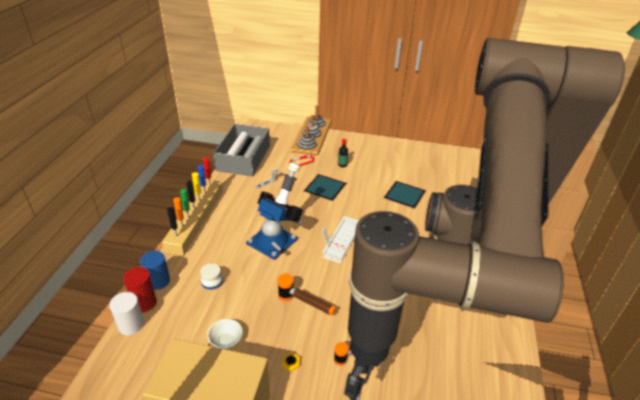

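The scene view shows two mallets: head at (397,244) with its handle toward the robot, and a smaller one at (440,210). There are two pads, at (211,255) and (216,202). The larger-looking mallet at (397,244) and the pad at (211,255), farther from the base, fit the description. The vice is at (322,275) with its setter head at (283,200). Next I measure these and check them in a crop.

Run:
```python
from h import *
import pickle
D=pickle.load(open('D0.pkl','rb'))
p,d,c=D['scene']; W=cloud(d,c)
hsv=cv2.cvtColor(p,cv2.COLOR_RGB2HSV)
def blob(name,win,cond):
    u0,u1,v0,v1=win; m=np.zeros(d.shape,bool); m[v0:v1,u0:u1]=1
    m&=(d>0)&cond; Q=W[m]; 
    print(name,m.sum(),'med',np.median(Q,0).round(4),'p2',np.percentile(Q,2,0).round(4),'p98',np.percentile(Q,98,0).round(4)); return Q
z=W[...,2]
for n,w in(('mallet_head',(383,410,226,262)),('small_head',(430,452,198,222))):
    Q=blob(n,w,z>0.012); t=Q[Q[:,2]>np.percentile(Q[:,2],98)-0.006]
    print(' top',t.mean(0).round(4),np.ptp(t[:,:2],axis=0).round(3))
Q=blob('handle',(394,412,214,232),(z>0.03)&(z<0.06))
Q=blob('small handle',(408,434,192,210),(z>0.015)&(z<0.06))
for n,w in(('padfar',(180,242,236,274)),('padnear',(190,242,188,216))):
    dark=(hsv[...,2]<110)&(np.abs(z)<0.02)
    u0,u1,v0,v1=w; m=np.zeros(d.shape,np.uint8); m[v0:v1,u0:u1]=dark[v0:v1,u0:u1]
    Q=W[m>0]; r=cv2.minAreaRect(Q[:,:2].astype(np.float32)*1000); print(n,r,Q[:,2].mean())
# side view of same
p2,d2,c2=D['side']; W2=cloud(d2,c2)
for q in ((286,283),(314,300),(325,187),(405,193)): print(q,W2[q[1],q[0]].round(3))
cr=lambda im,a:cv2.resize(im[a[2]:a[3],a[0]:a[1]],None,fx=5,fy=5,interpolation=cv2.INTER_CUBIC)
A=cr(p,(260,400,180,300)); B=cr(p,(380,460,185,265))
B=cv2.resize(B,(400,400)); 
out=np.zeros((600,800,3),np.uint8); out[:480,:560]=A[:480,:560][:,:]; out[:240,560:800]=cv2.resize(B,(240,240)); 
out[240:480,560:800]=cv2.resize(cr(p,(175,245,185,275)),(240,240))
cv2.imwrite('pics/crop1.png',out[...,::-1])
```

```text
mallet_head 427 med [0.5029 0.2634 0.0535] p2 [0.4104 0.2414 0.0144] p98 [0.5144 0.2995 0.0789]
 top [0.4901 0.2639 0.076 ] [0.049 0.046]
small_head 213 med [0.295  0.4373 0.0404] p2 [0.2551 0.4193 0.0144] p98 [0.3079 0.4595 0.0609]
 top [0.2879 0.4429 0.0586] [0.04  0.037]
handle 138 med [0.3856 0.3017 0.0504] p2 [0.3375 0.2797 0.0353] p98 [0.4312 0.3258 0.056 ]
small handle 161 med [0.2288 0.3995 0.0353] p2 [0.1823 0.3703 0.0212] p98 [0.2695 0.4267 0.0434]
padfar ((485.5369873046875, -301.10015869140625), (131.94479370117188, 132.15835571289062), 74.17469024658203) 0.004626951058265574
padnear ((176.39212036132812, -331.89166259765625), (129.77980041503906, 132.18826293945312), 71.15654754638672) 0.004678151108633463
(286, 283) [0.481 0.279 0.078]
(314, 300) [0.392 0.299 0.05 ]
(325, 187) [ 0.481 -0.293  0.009]
(405, 193) [ 0.172 -0.334  0.007]
```

View pics/crop1.png

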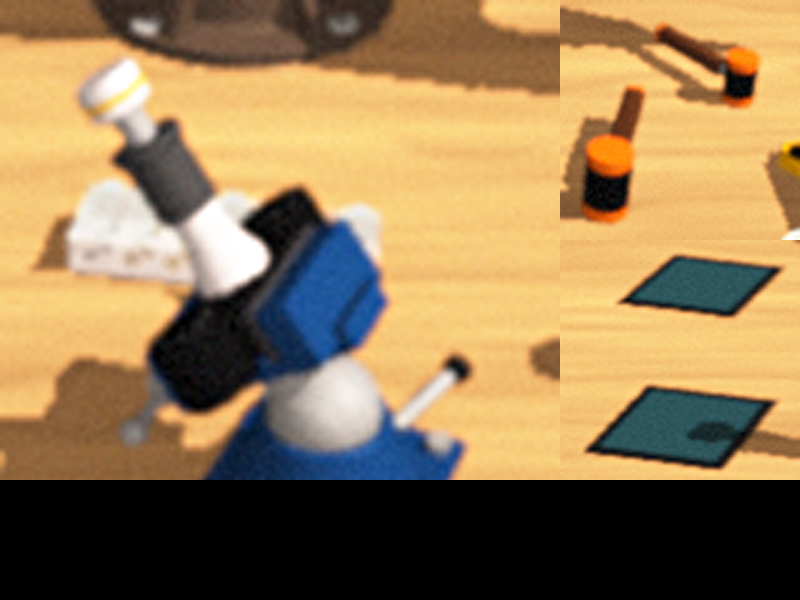

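The crop confirms the mallet and pad: the larger mallet is the front one at (397,244), with its top at z=0.076 and 48 mm across, against 58 mm tall and 40 mm across for the other. The meant pad is the lower one at (211,255), 0.57 m from the base against 0.38 m. The setter leans left (-y), with its head at about (283,200). Now I fit the vice axis and the handle.

Run:
```python
from h import *
import pickle
from scipy.optimize import least_squares
D=pickle.load(open('D0.pkl','rb'))
p,d,c=D['scene']; W=cloud(d,c); p2,d2,c2=D['side']; W2=cloud(d2,c2)
h=np.radians(35)
def ax(ph): return np.array([np.sin(h)*np.cos(ph),np.sin(h)*np.sin(ph),np.cos(h)])
# blue base for first guess
hs=cv2.cvtColor(p,cv2.COLOR_RGB2HSV)
m=(hs[...,0]>100)&(hs[...,0]<125)&(hs[...,1]>150)&(d>0)&(W[...,2]<0.04)&(W[...,2]>0.004); m[:, :280]=0; m[:,370:]=0; m[:240]=0
Q=W[m]; print('base',m.sum(),cv2.minAreaRect(Q[:,:2].astype(np.float32)*1000))
for name,PP in (('scene',[W]),('side',[W2]),('both',[W,W2])):
    P=np.concatenate([w[(w[...,2]>0.14)&(w[...,2]<0.30)&(w[...,0]>0.3)&(w[...,0]<0.7)&(w[...,1]>-0.25)&(w[...,1]<0.1)] for w in PP])
    def res(q,full=False):
        o=np.array([q[0],q[1],0.062]); a=ax(q[2]); v=P-o; t=v@a; r=np.linalg.norm(v-t[:,None]*a,axis=1)
        top=.188+.046-q[3]
        e=np.full(len(P),np.nan)
        sl=(t>.15)&(t<.186); hd=(t>top-.02)&(t<top-.001); rd=(t>.19)&(t<top-.024)
        # body side distances and the flat top
        e=np.where(sl,r-.022,np.where(hd,r-.0185,np.where(rd,r-.009,0)))
        cap=(t>top-.004)&(r<.0165); e=np.where(cap,np.clip(t-top,-.01,.01),e)
        if full: return t,r
        return np.clip(e,-.01,.01)
    best=None
    for ph in np.radians([-120,-105,-90,-75,-60]):
        for s in(0,.004,.008):
            b=least_squares(res,[Q[:,0].mean(),Q[:,1].mean(),ph,s],loss='soft_l1',f_scale=.002,x_scale=[.01,.01,.1,.005],diff_step=1e-3)
            if best is None or b.cost<best.cost: best=b
    q=best.x; t,r=res(q,True); a=ax(q[2]); g=t[(r<.016)]; 
    print(name,len(P),q.round(4),'phi',np.degrees(q[2]).round(2),'cost',best.cost,'tmax',np.percentile(g,[90,98]).round(4),'top',(np.array([q[0],q[1],.062])+a*(.234-q[3])).round(4),'med rad sleeve',np.median(r[(t>.155)&(t<.183)]).round(4))
# handle
for W_,n in((W,'scene'),(W2,'side')):
    m=(W_[...,2]>.046)&(W_[...,2]<.056)&(W_[...,0]>.33)&(W_[...,0]<.47)&(W_[...,1]>.25)&(W_[...,1]<.35)
    H=W_[m]; r=cv2.minAreaRect(H[:,:2].astype(np.float32)*1000); v=np.linalg.svd(H[:,:2]-H[:,:2].mean(0))[2][0]; print(n,m.sum(),H.mean(0).round(4),np.degrees(np.arctan2(v[1],v[0])),r)
    m=(W_[...,2]>.072)&(W_[...,2]<.08)&(W_[...,0]>.44)&(W_[...,0]<.54)&(W_[...,1]>.22)&(W_[...,1]<.32)
    H=W_[m]; print(' top',m.sum(),cv2.minEnclosingCircle(H[:,:2].astype(np.float32)*1000),H.mean(0))
```

```text
base 777 ((602.5441284179688, 44.34228515625), (125.82560729980469, 126.76067352294922), 66.43147277832031)Traceback (most recent call last):
  File "<stdin>", line 30, in <module>
    return _quantile_unchecked(
        a, q, axis, out, overwrite_input, method, keepdims, weights)
    return _ureduce(a,
                    func=_quantile_ureduce_func,
    ...<5 lines>...
                    overwrite_input=overwrite_input,
                    method=method)
    r = func(a, **kwargs)
    result = _quantile(arr,
                       quantiles=q,
    ...<2 lines>...
                       out=out,
                       weights=wgt)
    slices_having_nans = np.isnan(arr[-1, ...])
                                  ~~~^^^^^^^^^
IndexError: index -1 is out of bounds for axis 0 with size 0
```

Run:
```python
from h import *
import pickle
from scipy.optimize import least_squares
D=pickle.load(open('D0.pkl','rb'))
p,d,c=D['scene']; W=cloud(d,c); p2,d2,c2=D['side']; W2=cloud(d2,c2)
h=np.radians(35)
def ax(ph): return np.array([np.sin(h)*np.cos(ph),np.sin(h)*np.sin(ph),np.cos(h)])
def tr(P,q):
    v=P-np.array([q[0],q[1],0.062]); a=ax(q[2]); t=v@a; return t,np.linalg.norm(v-t[:,None]*a,axis=1)
for name,PP in (('scene',[W]),('side',[W2]),('both',[W,W2])):
    P=np.concatenate([w.reshape(-1,3) for w in PP]); q=np.array([.6025,.0443,np.radians(-113.6)])
    for it in range(6):
        t,r=tr(P,q); s=P[((t>.152)&(t<.184)|(t>.212)&(t<.226))&(r<.035)]
        def res(q):
            t,r=tr(s,q); return np.append(r-np.where(t<.19,.022,.0185),0)
        q=least_squares(res,q,loss='soft_l1',f_scale=.002,x_scale=[.01,.01,.1]).x
    t,r=tr(P,q); g=t[(r<.014)&(t>.18)&(t<.26)]; k=(t>.18)&(t<.26)&(r<.03)
    print(name,len(s),q.round(4),np.degrees(q[2]).round(2),'res',np.abs(res(q)).mean().round(4),'t-hist',np.histogram(g,np.arange(.18,.25,.004)))
    tt=np.percentile(g,85); print('  top t',tt.round(4),(np.array([q[0],q[1],.062])+ax(q[2])*tt).round(4))
for W_,n in((W,'scene'),(W2,'side')):
    m=(W_[...,2]>.046)&(W_[...,2]<.056)&(W_[...,0]>.33)&(W_[...,0]<.46)&(W_[...,1]>.25)&(W_[...,1]<.35)
    H=W_[m]; v=np.linalg.svd(H[:,:2]-H[:,:2].mean(0))[2][0]; print(n,m.sum(),H.mean(0).round(4),np.degrees(np.arctan2(v[1],v[0])))
    m=(W_[...,2]>.072)&(W_[...,2]<.08)&(W_[...,0]>.44)&(W_[...,0]<.54)&(W_[...,1]>.22)&(W_[...,1]<.32)
    H=W_[m]; print(' top',m.sum(),cv2.minEnclosingCircle(H[:,:2].astype(np.float32)*1000),H.mean(0))
```

```text
scene 217 [ 0.5814  0.0493 -1.8644] -106.83 res 0.0019 t-hist (array([ 0,  9, 10,  8, 12,  7,  5,  1,  0,  0,  0,  1, 15,  0,  0,  0,  0]), array([0.18 , 0.184, 0.188, 0.192, 0.196, 0.2  , 0.204, 0.208, 0.212,
       0.216, 0.22 , 0.224, 0.228, 0.232, 0.236, 0.24 , 0.244, 0.248]))
  top t 0.2293 [ 0.5433 -0.0766  0.2498]
side 154 [ 0.6093  0.0358 -2.1039] -120.54 res 0.0026 t-hist (array([0, 1, 5, 7, 6, 3, 8, 2, 0, 1, 0, 1, 5, 0, 0, 0, 0]), array([0.18 , 0.184, 0.188, 0.192, 0.196, 0.2  , 0.204, 0.208, 0.212,
       0.216, 0.22 , 0.224, 0.228, 0.232, 0.236, 0.24 , 0.244, 0.248]))
  top t 0.2199 [ 0.5452 -0.0728  0.2421]
both 374 [ 0.5867  0.046  -1.9086] -109.35 res 0.0027 t-hist (array([ 0, 14, 13, 13, 17, 13, 10,  2,  0,  2,  1,  1, 20,  0,  0,  0,  0]), array([0.18 , 0.184, 0.188, 0.192, 0.196, 0.2  , 0.204, 0.208, 0.212,
       0.216, 0.22 , 0.224, 0.228, 0.232, 0.236, 0.24 , 0.244, 0.248]))
  top t 0.2285 [ 0.5433 -0.0777  0.2492]
scene 128 [0.3848 0.3013 0.0508] -18.77446832152683
 top 129 ((490.221435546875, 263.1896667480469), 25.865732192993164) [0.49092511 0.26314523 0.07566018]
side 285 [0.3934 0.2984 0.0511] 160.49702709054094
 top 142 ((487.1336364746094, 262.48779296875), 25.382797241210938) [0.48713552 0.26453043 0.07652499]
```

```bash
python3 -m creep '{"hand":[0.06,0.06,0.06,0.06,0.06],"xyz":[[0.024,-0.036,0],[0.024,-0.036,0],[0.024,-0.036,0],[0.024,-0.036,0],[0.024,-0.036,0]],"roll":[-0.005,-0.005,-0.005,-0.005,-0.005]}' 60
python3 -m creep '{"hand":[0.06,0.06,0.06,0.06,0.06],"xyz":[[0.022,-0.036,-0.016],[0.022,-0.036,-0.016],[0.022,-0.036,-0.016],[0.022,-0.036,-0.016],[0.021,-0.036,-0.016]],"roll":[0,0,0,0,0]}'
python3 -m creep '{"hand":[0.06,0.06,0.06,0.06,0.06],"xyz":[[0,0,0],[0,0,0],[0,0,0],[0,0,0],[0,0,0]],"roll":[0,0,0,0,0]}'
python3 - <<'E'
from h import *
s=sensors.get_state(); print(s['ee_pos'],s['eef_rot'])
p,d,c=snap('wrist'); cv2.imwrite('pics/w1.png',p[...,::-1]); W=cloud(d,c)
import pickle; pickle.dump((p,d,c),open('w1.pkl','wb'))
z=W[...,2]; m=(z>.070)&(z<.085)&(d>0); T=W[m]; print('top',m.sum(),cv2.minEnclosingCircle(T[:,:2].astype(np.float32)*1000),T.mean(0))
m=(z>.046)&(z<.056)&(np.hypot(W[...,0]-.489,W[...,1]-.2635)>.03)&(np.hypot(W[...,0]-.489,W[...,1]-.2635)<.17); H=W[m]; v=np.linalg.svd(H[:,:2]-H[:,:2].mean(0))[2][0]; print(m.sum(),H.mean(0),np.degrees(np.arctan2(v[1],v[0])))
E
```

```text
clock: 0.65
ee_pos: [0.3322, 0.4593, 0.4045]
eef_rot: [180.0, 0.0, -19.7]
ft_force: [0.4, 0.6, 0.9]
grip_width: 0.703
gripper_force: 0.0
clock: 1.15
ee_pos: [0.4411, 0.2793, 0.3242]
eef_rot: [-180.0, -0.0, -19.7]
ft_force: [0.9, 0.2, 0.0]
grip_width: 0.704
gripper_force: 0.0
clock: 1.65
ee_pos: [0.4402, 0.2819, 0.3251]
eef_rot: [-180.0, -0.0, -19.6]
ft_force: [0.2, 0.2, -0.6]
grip_width: 0.707
gripper_force: 0.0
[0.44024125 0.28185239 0.3250592 ] [-1.79956873e+02 -1.28865484e-02 -1.96170958e+01]
top 4350 ((488.2724304199219, 263.16595458984375), 23.967344284057617) [0.4890599  0.2628629  0.07661586]
4102 [0.40029361 0.2935277  0.05093576] 160.89849829942685
```

```bash
python3 -m creep '{"hand":[0.06,0.06,0.06,0.06,0.06],"xyz":[[0,-0.002,-0.03],[0,0,-0.03],[0,0,-0.03],[0,0,-0.03],[0,0,-0.012]],"roll":[0.009,0,0,0,0]}' 25
python3 -m creep '{"hand":[0.06,0.03,0.01,0.01,0.01],"xyz":[[0,0,0],[0,0,0],[0,0,0],[0,0,0],[0,0,0]],"roll":[0,0,0,0,0]}' 25
python3 -m creep '{"hand":[0.01,0.01,0.01,0.01,0.01],"xyz":[[0,0,0],[0,0,0],[0,0,0],[0,0,0],[0,0,0]],"roll":[0,0,0,0,0]}' 25
```

```text
clock: 2.2
ee_pos: [0.4398, 0.2787, 0.1904]
eef_rot: [179.8, 0.1, -19.2]
ft_force: [0.5, -0.3, 0.9]
grip_width: 0.705
gripper_force: 0.0
clock: 2.7
ee_pos: [0.4409, 0.2794, 0.1941]
eef_rot: [-179.9, -0.1, -19.2]
ft_force: [-3.0, -0.3, 6.0]
grip_width: 0.254
gripper_force: 28.3
clock: 3.2
ee_pos: [0.4409, 0.2794, 0.1941]
eef_rot: [-179.9, -0.1, -19.2]
ft_force: [-2.0, 0.1, 7.2]
grip_width: 0.252
gripper_force: 28.3
```

```bash
python3 -m creep '{"hand":[0.01,0.01,0.01,0.01,0.01],"xyz":[[0.0024,-0.0008,0.0045],[0.0025,-0.0009,0.0045],[0.003,-0.001,0.0042],[0.003,-0.0011,0.0041],[0.0034,-0.0012,0.0038]],"roll":[0,0,0,0,0]}' 25
python3 -m creep '{"hand":[0.01,0.01,0.01,0.01,0.01],"xyz":[[0.0034,-0.0012,0.0037],[0.0038,-0.0013,0.0033],[0.0039,-0.0013,0.0032],[0.0041,-0.0014,0.0028],[0.0042,-0.0015,0.0027]],"roll":[0,0,0,0,0]}' 25
python3 - <<'E'
from h import *
p,d,c=snap('wrist'); cv2.imwrite('pics/w2.png',p[...,::-1])
p,d,c=snap('side'); cv2.imwrite('pics/s2.png',cv2.resize(p[240:370,220:400],None,fx=4,fy=4)[...,::-1])
E
```

```text
clock: 3.7
ee_pos: [0.4552, 0.2738, 0.2141]
eef_rot: [-180.0, 0.0, -19.2]
ft_force: [0.1, 0.4, -3.4]
grip_width: 0.249
gripper_force: 27.0
clock: 4.2
ee_pos: [0.4746, 0.2671, 0.2297]
eef_rot: [180.0, 0.0, -19.2]
ft_force: [0.4, -0.2, -3.8]
grip_width: 0.252
gripper_force: 27.0
```

View pics/w2.png

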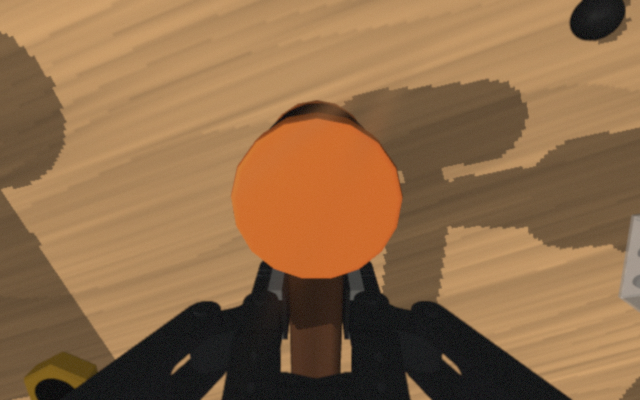

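The wrist view shows the head's top face at (318,198) and the handle gripped at (315,320). The wrist carries the full weight, so I fit the face plane to measure the tilt.

```bash
cat >> h.py <<'E'
def tilt():
    """top face of held mallet: centre, normal, tilt, normal azimuth (wrist camera)"""
    p,d,c=snap('wrist'); W=cloud(d,c); hs=cv2.cvtColor(p,cv2.COLOR_RGB2HSV)
    m=((hs[...,0]>5)&(hs[...,0]<16)&(hs[...,1]>190)&(hs[...,2]>120)&(d>0)&(d<.25)).astype(np.uint8)
    n,l,st,_=cv2.connectedComponentsWithStats(m); k=1+st[1:,4].argmax(); m=cv2.erode((l==k).astype(np.uint8),np.ones((5,5)))>0
    P=W[m]; 
    for _ in range(4):
        o=P.mean(0); n=np.linalg.svd(P-o,full_matrices=False)[2][2]; n*=np.sign(n[2]); e=(P-o)@n; P=P[np.abs(e)<.0025]
    s=sensors.get_state()
    u=np.cross(n,[0,0,1]); 
    print('face n',len(P),'centre',o.round(4),'normal',n.round(3),'tilt',np.degrees(np.arccos(n[2])).round(1),'az',np.degrees(np.arctan2(n[1],n[0])).round(1),'rms',np.abs(e).mean().round(4),'tcp',s['ee_pos'].round(4),s['eef_rot'].round(1),'F',s['ft_force'].round(1),'M',s['wrist_torque'].round(2),'t',s['clock'])
    return o,n
E
python3 -c "
from h import *
tilt()"
```

```text
face n 15619 centre [0.5213 0.2499 0.1122] normal [0.001 0.002 1.   ] tilt 0.1 az 51.3 rms 0.0005 tcp [0.4746 0.2672 0.2296] [-180.    -0.   -19.2] F [-0.1  0.  -3.3] M [ 0.07  0.12 -0.02] t 4.35
```

```bash
python3 -m creep '{"hand":[0.01,0.01,0.01,0.01,0.01],"xyz":[[0,0,-0.01],[0,0,-0.01],[0,0,-0.01],[0,0,-0.005],[0,0,0]],"roll":[0,0,0,0,0]}' 20
python3 -m creep '{"hand":[0.02,0.02,0.02,0.02,0.02],"xyz":[[0,0,0],[0,0,0],[0,0,0],[0,0,0],[0,0,0]],"roll":[0,0,0,0,0]}' 20
python3 -m creep '{"hand":[0.021,0.021,0.021,0.021,0.021],"xyz":[[0,0,0],[0,0,0],[0,0,0],[0,0,0],[0,0,0]],"roll":[0,0,0,0,0]}' 20
python3 -m creep '{"hand":[0.0215,0.0215,0.0215,0.0215,0.0215],"xyz":[[0,0,0],[0,0,0],[0,0,0],[0,0,0],[0,0,0]],"roll":[0,0,0,0,0]}' 20
python3 -c "
from h import *
tilt()"
```

```text
clock: 4.85
ee_pos: [0.4739, 0.2672, 0.1936]
eef_rot: [179.9, 0.0, -19.2]
ft_force: [-0.5, 0.3, -2.9]
grip_width: 0.252
gripper_force: 27.4
clock: 5.35
ee_pos: [0.4743, 0.2673, 0.1945]
eef_rot: [-180.0, -0.0, -19.2]
ft_force: [0.1, 0.1, -2.5]
grip_width: 0.256
gripper_force: 27.4
clock: 5.85
ee_pos: [0.4743, 0.2672, 0.1945]
eef_rot: [-180.0, -0.0, -19.2]
ft_force: [-0.0, -0.5, -3.1]
grip_width: 0.25
gripper_force: 27.4
clock: 6.35
ee_pos: [0.4743, 0.2673, 0.1945]
eef_rot: [180.0, 0.0, -19.2]
ft_force: [-0.3, -0.7, -3.5]
grip_width: 0.252
gripper_force: 27.2
face n 15760 centre [0.5197 0.2504 0.0781] normal [-0.017  0.005  1.   ] tilt 1.0 az 161.7 rms 0.0004 tcp [0.4743 0.2673 0.1945] [-180.     0.   -19.2] F [ 0.   0.1 -3.1] M [-0.    0.13 -0.05] t 6.4
```

```bash
python3 -m creep '{"hand":[0.022,0.022,0.022,0.022,0.022],"xyz":[[0,0,0],[0,0,0],[0,0,0],[0,0,0],[0,0,0]],"roll":[0,0,0,0,0]}' 20
python3 -m creep '{"hand":[0.0225,0.0225,0.0225,0.0225,0.0225],"xyz":[[0,0,0],[0,0,0],[0,0,0],[0,0,0],[0,0,0]],"roll":[0,0,0,0,0]}' 20
python3 -m creep '{"hand":[0.023,0.023,0.023,0.023,0.023],"xyz":[[0,0,0],[0,0,0],[0,0,0],[0,0,0],[0,0,0]],"roll":[0,0,0,0,0]}' 20
```

```text
clock: 6.9
ee_pos: [0.4744, 0.2673, 0.1947]
eef_rot: [-180.0, -0.0, -19.2]
ft_force: [0.4, -0.5, 0.5]
grip_width: 0.256
gripper_force: 1.1
clock: 7.4
ee_pos: [0.4743, 0.2673, 0.1945]
eef_rot: [-180.0, -0.0, -19.2]
ft_force: [0.5, 0.4, -0.2]
grip_width: 0.263
gripper_force: 0.0
clock: 7.9
ee_pos: [0.4743, 0.2673, 0.1945]
eef_rot: [180.0, -0.0, -19.2]
ft_force: [0.5, -0.0, -0.7]
grip_width: 0.27
gripper_force: 0.0
```

```bash
python3 -m creep '{"hand":[0.0219,0.0219,0.0219,0.0219,0.0219],"xyz":[[0,0,0],[0,0,0],[0,0,0],[0,0,0],[0,0,0]],"roll":[0,0,0,0,0]}' 20
python3 -m creep '{"hand":[0.0218,0.0218,0.0218,0.0218,0.0218],"xyz":[[0,0,0],[0,0,0],[0,0,0],[0,0,0],[0,0,0]],"roll":[0,0,0,0,0]}' 20
python3 -c "
from h import *
tilt()"
```

```text
clock: 8.4
ee_pos: [0.4743, 0.2673, 0.1945]
eef_rot: [-180.0, -0.0, -19.2]
ft_force: [0.5, 0.2, 0.6]
grip_width: 0.256
gripper_force: 2.8
clock: 8.9
ee_pos: [0.4743, 0.2673, 0.1945]
eef_rot: [-180.0, -0.0, -19.2]
ft_force: [-0.3, 0.3, 0.7]
grip_width: 0.258
gripper_force: 5.7
face n 15471 centre [0.5199 0.2504 0.0767] normal [-0.001  0.001  1.   ] tilt 0.1 az 139.6 rms 0.0005 tcp [0.4743 0.2673 0.1945] [-180.     0.   -19.2] F [ 0.3 -0.   0.2] M [ 0.13  0.11 -0.01] t 8.95
```

```bash
python3 -m creep '{"hand":[0.0218,0.0218,0.0218,0.0218,0.0218],"xyz":[[0.0025,-0.0009,0.0045],[0.0028,-0.0009,0.0043],[0.003,-0.001,0.0041],[0.0032,-0.0011,0.0039],[0.0035,-0.0012,0.0037]],"roll":[0,0,0,0,0]}' 20
python3 -c "
from h import *
tilt()"
```

```text
clock: 9.45
ee_pos: [0.4895, 0.2619, 0.2154]
eef_rot: [180.0, 0.0, -19.2]
ft_force: [-0.3, 0.1, -1.1]
grip_width: 0.253
gripper_force: 5.5
face n 7909 centre [0.5413 0.2431 0.0806] normal [ 0.28  -0.096  0.955] tilt 17.2 az -18.9 rms 0.0005 tcp [0.4901 0.262  0.216 ] [-180.    -0.   -19.2] F [ 0.9  0.5 -0.7] M [-0.11  0.09 -0.03] t 9.5
```

Pivoting works: the tilt is 17.2° in the right direction. I'll do the second half and then clamp hard.

```bash
python3 -m creep '{"hand":[0.0218,0.0218,0.0218,0.0218,0.0218],"xyz":[[0.0037,-0.0013,0.0034],[0.0039,-0.0013,0.0032],[0.0041,-0.0014,0.0029],[0.0042,-0.0015,0.0027],[0.0044,-0.0015,0.0024]],"roll":[0,0,0,0,0]}' 20
python3 -c "
from h import *
tilt()"
```

```text
clock: 10.0
ee_pos: [0.51, 0.2551, 0.2299]
eef_rot: [-180.0, -0.0, -19.2]
ft_force: [-0.3, 0.2, -0.5]
grip_width: 0.26
gripper_force: 5.9
face n 7633 centre [0.5624 0.2369 0.0787] normal [ 0.53  -0.182  0.828] tilt 34.1 az -18.9 rms 0.0005 tcp [0.5106 0.255  0.2302] [-180.    -0.   -19.2] F [ 0.5 -0.5 -0.3] M [-0.08  0.03 -0.03] t 10.05
```

```bash
python3 -m creep '{"hand":[0.0218,0.0218,0.0218,0.0215,0.01],"xyz":[[0.0018,-0.0006,0.0009],[0,0,0],[0,0,0],[0,0,0],[0,0,0]],"roll":[0,0,0,0,0]}' 20
python3 -m creep '{"hand":[0.01,0.01,0.01,0.01,0.01],"xyz":[[0,0,0],[0,0,0],[0,0,0],[0,0,0.01],[0,0,0.02]],"roll":[0,0,0,0,0]}' 120
python3 -c "
from h import *
tilt()"
python3 -m creep '{"hand":[0.01,0.01,0.01,0.01,0.01],"xyz":[[0,0,0.04],[0,0,0.05],[0,0,0.05],[0,0,0.05],[0,0,0.05]],"roll":[0,0,0,0,0]}' 120
python3 -m creep '{"hand":[0.01,0.01,0.01,0.01,0.01],"xyz":[[-0.002,-0.024,0],[-0.002,-0.024,0],[-0.002,-0.024,0],[-0.002,-0.024,0],[-0.002,-0.024,0]],"roll":[-0.1375,-0.1375,-0.1375,-0.1375,-0.1375]}'
python3 -m creep '{"hand":[0.01,0.01,0.01,0.01,0.01],"xyz":[[-0.002,-0.024,0],[-0.002,-0.024,0],[-0.002,-0.024,0],[-0.002,-0.024,0],[-0.002,-0.024,0]],"roll":[-0.1375,-0.1375,-0.1375,-0.1375,-0.1375]}'
python3 -m creep '{"hand":[0.01,0.01,0.01,0.01,0.01],"xyz":[[-0.002,-0.024,0],[-0.002,-0.024,0],[0,0,0],[0,0,0],[0,0,0]],"roll":[-0.1375,-0.1375,0,0,0]}'
python3 - <<'E'
from h import *
import pickle
tilt(); print(sensors.get_state()['joint_pos'])
p,d,c=snap('wrist'); cv2.imwrite('pics/w3.png',p[...,::-1]); pickle.dump((p,d,c),open('w3.pkl','wb'))
E
```

```text
clock: 10.55
ee_pos: [0.5115, 0.2547, 0.2306]
eef_rot: [-180.0, -0.0, -19.2]
ft_force: [0.4, -0.8, 0.3]
grip_width: 0.256
gripper_force: 21.6
clock: 11.05
ee_pos: [0.5104, 0.2539, 0.2591]
eef_rot: [179.8, 0.2, -19.2]
ft_force: [0.3, 0.3, -3.1]
grip_width: 0.234
gripper_force: 117.5
face n 6882 centre [0.5619 0.2356 0.1062] normal [ 0.552 -0.185  0.813] tilt 35.6 az -18.5 rms 0.0005 tcp [0.5116 0.2548 0.2635] [-180.    -0.   -19.2] F [1.1 1.1 0.6] M [ 0.27 -0.27  0.  ] t 11.1
clock: 11.6
ee_pos: [0.5106, 0.2541, 0.5025]
eef_rot: [180.0, 0.1, -19.2]
ft_force: [1.1, 1.1, -2.7]
grip_width: 0.233
gripper_force: 117.8
clock: 12.1
ee_pos: [0.5006, 0.1335, 0.5002]
eef_rot: [179.9, 0.0, -58.9]
ft_force: [-0.0, 0.3, -2.7]
grip_width: 0.238
gripper_force: 118.2
clock: 12.6
ee_pos: [0.4906, 0.0136, 0.5002]
eef_rot: [179.9, 0.0, -98.3]
ft_force: [-0.0, -0.3, -3.4]
grip_width: 0.238
gripper_force: 118.2
clock: 13.1
ee_pos: [0.4872, -0.0331, 0.5004]
eef_rot: [180.0, 0.0, -113.6]
ft_force: [0.3, 0.5, -3.1]
grip_width: 0.237
gripper_force: 118.3
face n 193 centre [ 0.468  -0.081   0.3502] normal [-0.223 -0.549  0.805] tilt 36.3 az -112.1 rms 0.0004 tcp [ 0.4873 -0.033   0.5004] [ 180.     0.  -113.6] F [-0.2 -0.2 -2.8] M [ 0.09 -0.04 -0.02] t 13.15
[ 1.92438557e+01 -3.23511556e-01 -1.27893787e+01 -2.02209903e-02
 -7.75460175e+01 -4.28755311e+01]
```

View pics/w3.png

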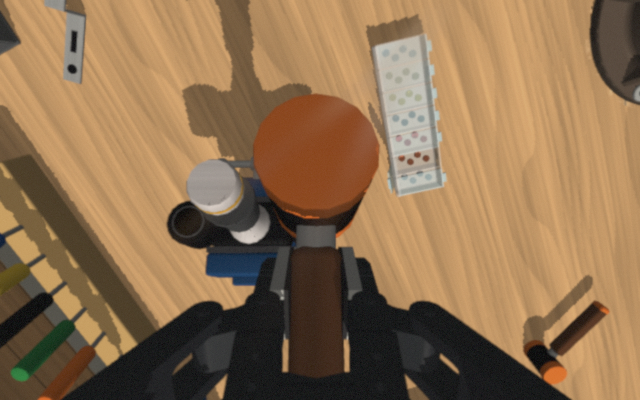

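The wrist view shows the setter head at (216,185), the steerer base at (250,222), and the mallet face at (316,153) clear of it. I fit the setter axis from this depth.

```bash
sed -i 's/(hs\[...,2\]>120)/(hs[...,2]>60)/' h.py
cat > fit.py <<'E'
from h import *
from scipy.optimize import least_squares
h=np.radians(35)
def ax(ph): return np.array([np.sin(h)*np.cos(ph),np.sin(h)*np.sin(ph),np.cos(h)])
def tr(P,q):
    v=P-np.array([q[0],q[1],0.062]); a=ax(q[2]); t=v@a; return t,np.linalg.norm(v-t[:,None]*a,axis=1)
def fit(P,q):
    for it in range(10):
        t,r=tr(P,q); g=t[(r<.013)&(t>.195)&(t<.245)]; T=np.median(g)
        s=P[((t>.15)&(t<.184)|(t>T-.02)&(t<T-.003))&(r<.03)&(r>.013)]; cap=P[(np.abs(t-T)<.003)&(r<.016)]
        def res(v):
            t,r=tr(s,v); tc,rc=tr(cap,v); return np.concatenate([r-np.where(t<.19,.022,.0185),tc-v[3]])
        q=least_squares(res,[*q[:3],T],loss='soft_l1',f_scale=.001,x_scale=[.01,.01,.1,.01]).x
    o=np.array([q[0],q[1],.062]); a=ax(q[2])
    n=np.linalg.svd(cap-cap.mean(0),full_matrices=False)[2][2]; n*=np.sign(n[2])
    print('base',q[:2].round(4),'az',np.degrees(q[2]).round(2),'res',np.abs(res(q)).mean().round(4),len(s),len(cap),'topt',q[3].round(4),'driven',(.234-q[3]).round(4),'TOP',(o+a*q[3]).round(4),'cap mean',cap.mean(0).round(4),'cap n az',np.degrees(np.arctan2(n[1],n[0])).round(1),'tilt',np.degrees(np.arccos(n[2])).round(1))
    return q
E
python3 - <<'E'
from fit import *
import pickle
p,d,c=pickle.load(open('w3.pkl','rb')); W=cloud(d,c)
print(W[185,216].round(4))
m=np.ones(d.shape,bool); m[:,262:]=0; m&=d>0
fit(W[m],np.array([.6,.045,np.radians(-113.)]))
D=pickle.load(open('D0.pkl','rb')); Ws=cloud(*D['scene'][1:]).reshape(-1,3)
fit(Ws,np.array([.6,.045,np.radians(-113.)]))
fit(np.concatenate([W[m],Ws]),np.array([.6,.045,np.radians(-113.)]))
tilt()
E
```

```text
[ 0.5416 -0.0736  0.2532]
base [0.6074 0.039 ] az -118.59 res 0.0006 688 1676 topt 0.2305 driven 0.0035 TOP [ 0.5441 -0.0771  0.2508] cap mean [ 0.5442 -0.0768  0.251 ] cap n az -113.3 tilt 34.9
base [0.5781 0.0492] az -104.72 res 0.0023 209 10 topt 0.2036 driven 0.0304 TOP [ 0.5484 -0.0638  0.2288] cap mean [ 0.556 -0.061  0.232] cap n az -122.5 tilt 42.4
base [0.6052 0.0395] az -117.81 res 0.0009 916 1686 topt 0.2301 driven 0.0039 TOP [ 0.5436 -0.0773  0.2505] cap mean [ 0.5438 -0.0769  0.2508] cap n az -113.5 tilt 35.0
face n 295 centre [ 0.4696 -0.0805  0.3508] normal [-0.226 -0.546  0.807] tilt 36.2 az -112.5 rms 0.0005 tcp [ 0.4874 -0.0328  0.5004] [ 180.    -0.  -113.6] F [-0.1  0.9 -2.6] M [ 0.07 -0.01 -0.01] t 13.25
```

Run:
```python
from h import *
import pickle
p,d,c=pickle.load(open('w3.pkl','rb')); W=cloud(d,c)
n=np.array([-.226,-.546,.807]); n/=np.linalg.norm(n); o=np.array([.4696,-.0805,.3508])
e=(W-o)@n; m=(np.abs(e)<.0015)&(d>0)&(d<.25); m=m.astype(np.uint8); m[210:]=0
k,l,st,_=cv2.connectedComponentsWithStats(m); j=1+st[1:,4].argmax(); m=l==j
P=W[m]; q=P.mean(0); n=np.linalg.svd(P-q,full_matrices=False)[2][2]; n*=np.sign(n[2])
u=np.cross([0,0,1],n); u/=np.linalg.norm(u); v=np.cross(n,u)
A=np.c_[(P-q)@u,(P-q)@v]; (cx,cy),r=cv2.minEnclosingCircle(np.float32(A*1000)); ctr=q+u*cx/1e3+v*cy/1e3
print(m.sum(),st[j],'n',n.round(3),'tilt',np.degrees(np.arccos(n[2])),'az',np.degrees(np.arctan2(n[1],n[0])),'r',r,'centre',ctr.round(4),'lower',(ctr-n*.076).round(4))
tcp=np.array([.4873,-.033,.5004]); low=ctr-n*.076; print('low-tcp',(low-tcp).round(4))
top=np.array([.5441,-.077,.2508]); print('gap',(top-low).round(4))
```

```text
11350 [  253    93   126   117 11350] n [-0.232 -0.535  0.813] tilt 35.65206282240321 az -113.50053181205178 r 23.88450813293457 centre [ 0.4636 -0.0864  0.3451] lower [ 0.4813 -0.0458  0.2834]
low-tcp [-0.006  -0.0128 -0.217 ]
gap [ 0.0628 -0.0312 -0.0326]
```

```bash
python3 -m creep '{"hand":[0.01,0.01,0.01,0.01,0.01],"xyz":[[0,0,0.02],[0.02,-0.017,0],[0.02,-0.017,0],[0.016,-0.013,0],[0,0,-0.028]],"roll":[0,0,0,0,0]}' 120
python3 -m creep '{"hand":[0.01,0.01,0.01,0.01,0.01],"xyz":[[0,0,0],[0,0,0],[0,0,0],[0,0,0],[0,0,0]],"roll":[0,0,0,0,0]}'
python3 - <<'E'
from h import *
import pickle
s=sensors.get_state(); t=s['ee_pos']; print(t,s['eef_rot'])
low=t+np.array([-.006,-.0128,-.217]); a=np.array([-.2278,-.5264,.8192]); g=low-np.array([.5441,-.077,.2508]); print('along',g@a,'off',(g-(g@a)*a).round(4))
p,d,c=snap('side'); pickle.dump((p,d,c),open('s3.pkl','wb')); cv2.imwrite('pics/s3.png',cv2.resize(p[120:270,200:380],None,fx=4,fy=4,interpolation=cv2.INTER_CUBIC)[...,::-1])
E
```

```text
clock: 13.75
ee_pos: [0.546, -0.0811, 0.4948]
eef_rot: [-179.7, 0.1, -113.7]
ft_force: [0.1, 0.2, -3.9]
grip_width: 0.235
gripper_force: 118.6
clock: 14.25
ee_pos: [0.5433, -0.0802, 0.4936]
eef_rot: [-179.9, 0.1, -113.7]
ft_force: [-0.6, 0.3, -2.9]
grip_width: 0.238
gripper_force: 118.1
[ 0.54327427 -0.08019624  0.49356344] [-1.79915242e+02  5.19245036e-02 -1.13686688e+02]
along 0.031080728831312972 off [0.0003 0.0004 0.0003]
```

View pics/s3.png

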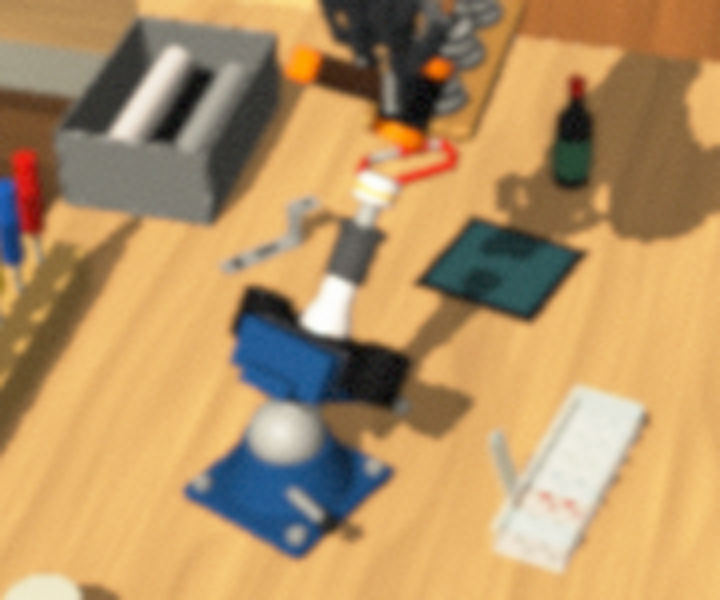

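The mallet's lower face at (400,135) sits squarely above the white setter head at (375,190). The gap is about 31 mm and the lateral offset is under 0.5 mm. First blow, with a retract.

```bash
python3 -m creep '{"hand":[0.01,0.01,0.01,0.01,0.01],"xyz":[[0.0046,0.0105,-0.0164],[0.0046,0.0105,-0.0164],[-0.0046,-0.0105,0.0164],[-0.0046,-0.0105,0.0164],[0,0,0]],"roll":[0,0,0,0,0]}' 120
python3 -m creep '{"hand":[0.01,0.01,0.01,0.01,0.01],"xyz":[[0,0,0],[0,0,0],[0,0,0],[0,0,0],[0,0,0]],"roll":[0,0,0,0,0]}'
cat > chk.py <<'E'
from fit import *
s=sensors.get_state(); print(s['ee_pos'].round(4),s['eef_rot'].round(2),s['ft_force'].round(1),s['clock'])
p,d,c=snap('wrist'); W=cloud(d,c); hs=cv2.cvtColor(p,cv2.COLOR_RGB2HSV)
cv2.imwrite('pics/wl.png',p[...,::-1])
m=(d>0)&(d<.25)&(hs[...,0]<18)&(hs[...,1]>120); m[240:]=0
P=W[m]; rng=np.random.default_rng(0); best=0
for _ in range(300):
    A=P[rng.choice(len(P),3)]; n=np.cross(A[1]-A[0],A[2]-A[0]); 
    if np.linalg.norm(n)<1e-6: continue
    n/=np.linalg.norm(n); k=(np.abs((P-A[0])@n)<.001); 
    if k.sum()>best: best=k.sum(); K=k
q=P[K].mean(0); n=np.linalg.svd(P[K]-q,full_matrices=False)[2][2]; n*=np.sign(n[2])
mm=((np.abs((W-q)@n)<.0015)&m).astype(np.uint8); k,l,st,_=cv2.connectedComponentsWithStats(mm); j=1+st[1:,4].argmax(); P=W[l==j]; q=P.mean(0)
u=np.cross([0,0,1],n); u/=np.linalg.norm(u); v=np.cross(n,u)
(cx,cy),r=cv2.minEnclosingCircle(np.float32(np.c_[(P-q)@u,(P-q)@v]*1000)); ctr=q+u*cx/1e3+v*cy/1e3; low=ctr-n*.076
print('mallet tilt',np.degrees(np.arccos(n[2])).round(2),'az',np.degrees(np.arctan2(n[1],n[0])).round(2),'r',round(r,1),'low',low.round(4),'low-tcp',(low-s['ee_pos']).round(4),len(P))
a=np.array([-.2278,-.5264,.8192]); g=low-np.array([.5441,-.077,.2508]); print('face above first top',(g@a).round(4),'off',(g-(g@a)*a).round(4))
E
python3 chk.py
python3 - <<'E'
from fit import *
# side + scene views: travel of the setter via the cap/rod pixels along the axis
o=np.array([.5441,-.077,.2508]); a=np.array([-.2278,-.5264,.8192])
for n in('scene','side'):
    p,d,c=snap(n)
    t=np.arange(-.06,.03,.002); uv=project(o+t[:,None]*a,c).round().astype(int)
    print(n,[(round(x*1000),tuple(int(k) for k in p[v,u])) for x,(u,v) in zip(t,uv) if -.05<x<.012])
E
```

```text
clock: 14.8
ee_pos: [0.5434, -0.0812, 0.4953]
eef_rot: [-179.8, 0.1, -113.7]
ft_force: [0.4, 0.4, -2.4]
grip_width: 0.236
gripper_force: 118.8
clock: 15.3
ee_pos: [0.5435, -0.0803, 0.4921]
eef_rot: [180.0, -0.0, -113.7]
ft_force: [-0.0, -0.6, -3.1]
grip_width: 0.234
gripper_force: 118.8
[ 0.5435 -0.0803  0.4921] [ 1.7997e+02 -2.0000e-02 -1.1371e+02] [-0.  -0.6 -3.1] 15.3
mallet tilt 35.45 az -113.45 r 24.0 low [ 0.5369 -0.093   0.2751] low-tcp [-0.0065 -0.0127 -0.217 ] 11456
face above first top 0.03 off [-0.0004 -0.0002 -0.0002]
scene [(-50, (81, 74, 78)), (-48, (83, 76, 73)), (-46, (140, 129, 124)), (-44, (154, 146, 138)), (-42, (206, 197, 189)), (-40, (206, 197, 189)), (-38, (211, 194, 188)), (-36, (246, 237, 234)), (-34, (249, 240, 236)), (-32, (254, 247, 238)), (-30, (254, 247, 238)), (-28, (254, 233, 120)), (-26, (255, 241, 166)), (-24, (253, 238, 198)), (-22, (254, 249, 249)), (-20, (254, 249, 249)), (-18, (254, 249, 247)), (-16, (253, 247, 244)), (-14, (235, 224, 218)), (-12, (209, 190, 183)), (-10, (209, 190, 183)), (-8, (232, 188, 143)), (-6, (244, 197, 127)), (-4, (247, 20
[... 187 characters left out ...]
88)), (-48, (98, 96, 88)), (-46, (119, 117, 109)), (-44, (117, 114, 106)), (-42, (158, 154, 144)), (-40, (158, 154, 144)), (-38, (196, 189, 176)), (-36, (218, 212, 194)), (-34, (213, 205, 187)), (-32, (242, 235, 220)), (-30, (242, 235, 220)), (-28, (251, 246, 219)), (-26, (251, 246, 219)), (-24, (252, 244, 180)), (-22, (253, 250, 224)), (-20, (253, 250, 224)), (-18, (253, 252, 246)), (-16, (252, 250, 244)), (-14, (247, 245, 238)), (-12, (247, 245, 238)), (-10, (231, 208, 195)), (-8, (233, 128, 115)), (-6, (235, 104, 91)), (-4, (246, 77, 55)), (-2, (246, 77, 55)), (0, (244, 125, 79)), (2, (244, 125, 79)), (4, (242, 179, 106)), (6, (242, 193, 113)), (8, (242, 193, 113)), (10, (238, 189, 115))]
```

Blow 1 took the setter to about 10–11 mm below its start, and the mallet held at 35.4° tilt. Blow 2 is to about −18 mm, stopping just short of home.

```bash
python3 -m creep '{"hand":[0.01,0.01,0.01,0.01,0.01],"xyz":[[0.0055,0.0126,-0.0197],[0.0055,0.0126,-0.0197],[-0.0055,-0.0126,0.0197],[-0.0055,-0.0126,0.0197],[0,0,0]],"roll":[0,0,0,0,0]}' 120
python3 -m creep '{"hand":[0.01,0.01,0.01,0.01,0.01],"xyz":[[0,0,0],[0,0,0],[0,0,0],[0,0,0],[0,0,0]],"roll":[0,0,0,0,0]}'
python3 chk.py
cat > see.py <<'E'
from fit import *
o=np.array([.5441,-.077,.2508]); a=np.array([-.2278,-.5264,.8192])
for n in('scene','side'):
    p,d,c=snap(n); t=np.arange(-.062,.002,.001); uv=project(o+t[:,None]*a,c).astype(np.float32)
    s=cv2.remap(p,uv[None,:,0],uv[None,:,1],cv2.INTER_LINEAR)[0]
    print(n,' '.join(f'{round(x*1000)}:{k[1]}/{k[2]}' for x,k in zip(t,s)))
E
python3 see.py
```

```text
clock: 15.95
ee_pos: [0.5435, -0.0813, 0.4954]
eef_rot: [-179.8, 0.1, -113.7]
ft_force: [0.7, -1.0, -2.5]
grip_width: 0.237
gripper_force: 119.2
clock: 16.45
ee_pos: [0.5435, -0.0802, 0.4921]
eef_rot: [180.0, -0.0, -113.7]
ft_force: [0.9, 0.0, -3.3]
grip_width: 0.239
gripper_force: 119.2
[ 0.5435 -0.0802  0.4921] [ 1.7997e+02 -2.0000e-02 -1.1371e+02] [ 0.9  0.  -3.3] 16.45
mallet tilt 35.46 az -113.63 r 24.0 low [ 0.5371 -0.0933  0.2749] low-tcp [-0.0064 -0.013  -0.2172] 11413
face above first top 0.0299 off [-0.0002 -0.0005 -0.0004]
scene -62:83/77 -61:80/75 -60:78/74 -59:77/75 -58:76/75 -57:75/74 -56:73/72 -55:72/71 -54:73/72 -53:76/75 -52:79/77 -51:82/79 -50:87/84 -49:97/94 -48:114/110 -47:147/142 -46:178/171 -45:213/205 -44:231/224 -43:242/237 -42:249/246 -41:249/239 -40:246/223 -39:243/202 -38:240/177 -37:237/154 -36:236/144 -35:236/147 -34:240/180 -33:243/210 -32:246/233 -31:247/243 -30:249/246 -29:250/248 -28:251/250 -27:250/248 -26:247/245 -25:244/241 -24:232/229 -23:218/213 -22:203/196 -21:190/181 -20:181/169 -19:175/159 -18:174/150 -17:181/144 -16:188/137 -15:196/131 -14:20
[... 189 characters left out ...]
61:95/90 -60:97/92 -59:98/93 -58:96/90 -57:95/89 -56:93/87 -55:91/86 -54:91/85 -53:90/85 -52:91/85 -51:93/87 -50:96/89 -49:98/91 -48:106/98 -47:115/107 -46:125/117 -45:139/129 -44:159/147 -43:179/164 -42:198/181 -41:213/194 -40:223/203 -39:234/211 -38:241/214 -37:242/207 -36:244/199 -35:245/190 -34:246/188 -33:246/189 -32:247/193 -31:247/198 -30:248/210 -29:249/222 -28:250/233 -27:251/239 -26:251/241 -25:250/242 -24:250/244 -23:246/238 -22:241/231 -21:237/225 -20:229/211 -19:221/194 -18:213/178 -17:204/161 -16:199/149 -15:195/139 -14:192/129 -13:188/121 -12:182/115 -11:176/108 -10:169/101 -9:152/91 -8:136/81 -7:121/71 -6:108/64 -5:100/60 -4:92/58 -3:85/55 -2:96/61 -1:108/67 0:122/74 1:135/82
```

Blow 2 moved it to about −18.5 mm, with roughly 1–2 mm left. The last blow seats it, and I read the force before retracting.

```bash
python3 -m creep '{"hand":[0.01,0.01,0.01,0.01,0.01],"xyz":[[0.004,0.0092,-0.0143],[0.004,0.0092,-0.0143],[0.004,0.0092,-0.0143],[0,0,0],[0,0,0]],"roll":[0,0,0,0,0]}' 120
python3 -m creep '{"hand":[0.01,0.01,0.01,0.01,0.01],"xyz":[[-0.004,-0.0092,0.0143],[-0.004,-0.0092,0.0143],[-0.004,-0.0092,0.0143],[0,0,0],[0,0,0]],"roll":[0,0,0,0,0]}'
python3 chk.py; python3 see.py | cut -c1-520
```

```text
clock: 17.1
ee_pos: [0.5554, -0.0526, 0.4495]
eef_rot: [180.0, 0.0, -113.7]
ft_force: [0.1, 0.8, -3.6]
grip_width: 0.239
gripper_force: 120.2
clock: 17.6
ee_pos: [0.5432, -0.0805, 0.4924]
eef_rot: [-180.0, 0.1, -113.8]
ft_force: [0.4, -0.7, -3.5]
grip_width: 0.239
gripper_force: 120.2
[ 0.5432 -0.0805  0.4924] [-1.7999e+02  5.0000e-02 -1.1376e+02] [ 0.4 -0.7 -3.5] 17.6
mallet tilt 33.08 az -114.03 r 24.0 low [ 0.5362 -0.0958  0.2767] low-tcp [-0.007  -0.0153 -0.2156] 12204
face above first top 0.033 off [-0.0004 -0.0015 -0.0011]
scene -62:81/78 -61:80/76 -60:79/76 -59:80/77 -58:81/79 -57:79/78 -56:76/76 -55:75/75 -54:75/74 -53:74/72 -52:74/70 -51:79/77 -50:90/88 -49:106/103 -48:128/123 -47:166/159 -46:197/190 -45:228/221 -44:239/233 -43:246/242 -42:250/247 -41:249/238 -40:246/221 -39:243/200 -38:240/179 -37:239/172 -36:239/175 -35:239/184 -34:242/205 -33:245/226 -32:247/243 -31:249/249 -30:250/249 -29:251/250 -28:251/250 -27:250/247 -26:246/241 -25:241/234 -24:227/221 -23:211/205 -22:194/188 -21:184/175 -20:178/164 -19:177/155 -18:179/147 
side -62:95/91 -61:96/91 -60:98/92 -59:97/93 -58:95/90 -57:93/89 -56:92/88 -55:92/87 -54:92/86 -53:92/86 -52:93/86 -51:95/88 -50:97/91 -49:100/93 -48:108/100 -47:118/110 -46:129/120 -45:142/133 -44:163/151 -43:184/168 -42:204/185 -41:219/198 -40:228/206 -39:236/213 -38:242/216 -37:243/209 -36:244/201 -35:245/193 -34:246/192 -33:247/195 -32:247/200 -31:248/207 -30:249/218 -29:250/228 -28:251/238 -27:251/243 -26:251/243 -25:250/244 -24:249/244 -23:245/238 -22:240/230 -21:235/222 -20:227/206 -19:217/188 -18:209/170 -1
```

```bash
python3 -m creep '{"hand":[0.01,0.01,0.01,0.01,0.01],"xyz":[[0,0,0.028],[-0.02,0.017,0],[-0.02,0.017,0],[-0.016,0.013,-0.02],[0,0,0]],"roll":[0,0,0,0,0]}' 120
python3 -m creep '{"hand":[0.01,0.01,0.01,0.01,0.01],"xyz":[[0,0,0],[0,0,0],[0,0,0],[0,0,0],[0,0,0]],"roll":[0,0,0,0,0]}'
python3 - <<'E'
from fit import *
import pickle
p,d,c=snap('wrist'); W=cloud(d,c); pickle.dump((p,d,c),open('w4.pkl','wb'))
for f in('w3.pkl','w4.pkl'):
    p,d,c=pickle.load(open(f,'rb')); W=cloud(d,c); m=(d>0); m[:,262:]=0; P=W[m]
    q=np.array([.6074,.039,np.radians(-118.59)]); a=np.array([-.2278,-.5264,.8192]); o=np.array([.5441,-.077,.2508])
    v=P-o; t=v@a; r=np.linalg.norm(v-t[:,None]*a,axis=1)
    for lo,hi,R,nm in((-.03,.01,.015,'cap'),):
        k=(r<R)&(t>lo)&(t<hi); h,e=np.histogram(t[k],np.arange(lo,hi,.001)); j=h.argmax(); print(f,'cap t',np.median(t[k&(np.abs(t-e[j])<.003)]).round(4),k.sum())
    k=(r>.0195)&(r<.0215)&(t>-.06)&(t<-.03); print(' sleeve rim t max',np.percentile(t[k],[80,90,95,99]).round(4),k.sum())
    k=(r<.021)&(t>-.045); hs,e=np.histogram(t[k],np.arange(-.045,.004,.001)); print(dict(zip((e[:-1]*1000).round().astype(int).tolist(),hs.tolist())))
out=np.hstack([cv2.resize(pickle.load(open(f,'rb'))[0][140:260,160:270],(400,436),interpolation=cv2.INTER_CUBIC) for f in('w3.pkl','w4.pkl')]); cv2.imwrite('pics/cmp.png',out[...,::-1])
E
```

```text
clock: 18.25
ee_pos: [0.4852, -0.0323, 0.4981]
eef_rot: [179.8, -0.0, -113.6]
ft_force: [-0.5, 0.6, -3.2]
grip_width: 0.236
gripper_force: 120.0
clock: 18.75
ee_pos: [0.4877, -0.0336, 0.5005]
eef_rot: [180.0, -0.0, -113.8]
ft_force: [0.4, -0.5, -3.3]
grip_width: 0.231
gripper_force: 120.0
w3.pkl cap t 0.0001 1489
 sleeve rim t max [-0.0415 -0.0411 -0.0408 -0.0401] 248
{-45: 1, -44: 48, -43: 326, -42: 300, -41: 46, -40: 1, -39: 0, -38: 0, -37: 0, -36: 0, -35: 0, -34: 0, -33: 0, -32: 0, -31: 0, -30: 0, -29: 0, -28: 0, -27: 0, -26: 0, -25: 0, -24: 0, -23: 0, -22: 0, -21: 0, -20: 4, -19: 15, -18: 19, -17: 18, -16: 16, -15: 6, -14: 17, -13: 23, -12: 24, -11: 44, -10: 51, -9: 28, -8: 22, -7: 23, -6: 30, -5: 51, -4: 75, -3: 107, -2: 170, -1: 789, 0: 874, 1: 106, 2: 1}
w4.pkl cap t -0.02 1268
 sleeve rim t max [-0.0415 -0.0412 -0.041  -0.0406] 249
{-45: 1, -44: 26, -43: 153, -42: 129, -41: 19, -40: 4, -39: 12, -38: 18, -37: 8, -36: 11, -35: 5, -34: 9, -33: 26, -32: 16, -31: 42, -30: 38, -29: 22, -28: 27, -27: 11, -26: 25, -25: 39, -24: 67, -23: 102, -22: 170, -21: 707, -20: 673, -19: 91, -18: 2, -17: 0, -16: 0, -15: 0, -14: 0, -13: 0, -12: 0, -11: 0, -10: 0, -9: 0, -8: 0, -7: 0, -6: 0, -5: 0, -4: 0, -3: 0, -2: 0, -1: 0, 0: 0, 1: 0, 2: 0}
```

View pics/cmp.png

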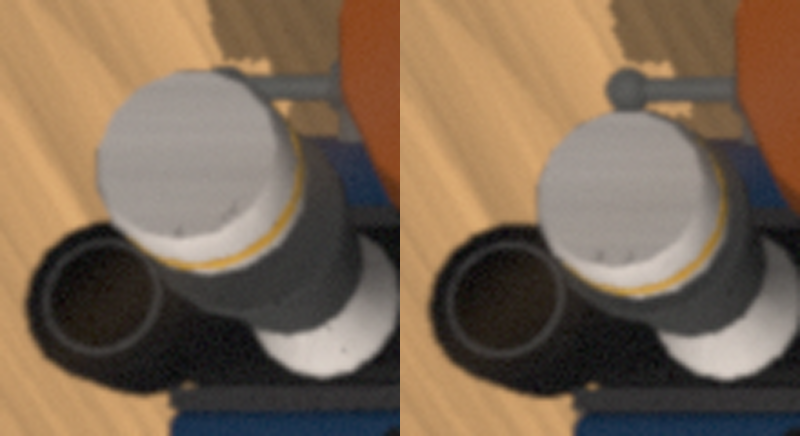

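The setter is home. The cap is at −20.0 mm and the sleeve top at −42.0 mm, a difference of exactly the 22 mm head thickness, and the right-hand picture shows no rod. I carry the mallet to above the pad, turning the handle away from the vice.

```bash
python3 -m creep '{"hand":[0.01,0.01,0.01,0.01,0.01],"xyz":[[-0.005,-0.04,0],[-0.005,-0.04,0],[-0.005,-0.04,0],[-0.005,-0.04,0],[-0.005,-0.04,0]],"roll":[0,0,0,0,0]}' 120
python3 -m creep '{"hand":[0.01,0.01,0.01,0.01,0.01],"xyz":[[-0.003,-0.007,0],[-0.003,-0.007,0],[-0.003,-0.007,0],[-0.003,-0.007,0],[0,-0.005,0]],"roll":[0.12,0.12,0.12,0.12,0.12]}'
python3 -m creep '{"hand":[0.01,0.01,0.01,0.01,0.01],"xyz":[[0,0,-0.03],[0,0,-0.03],[0,0,-0.03],[0,0,-0.03],[0,0,-0.03]],"roll":[0.12,0.12,0.12,0.12,0.12]}'
python3 -m creep '{"hand":[0.01,0.01,0.01,0.01,0.01],"xyz":[[0,0,0],[0,0,0],[0,0,0],[0,0,0],[0,0,0]],"roll":[0,0,0,0,0]}'
python3 chk.py
python3 - <<'E'
from h import *
import pickle
D=pickle.load(open('D0.pkl','rb')); W=cloud(*D['scene'][1:]); k=(W[...,2]>.03)&(np.hypot(W[...,0]-.4855,W[...,1]+.301)<.28)&(W[...,1]<-.3)&(W[...,0]<.7); P=W[k]; print('bottle',P.min(0),P.max(0))
p,d,c=snap('scene'); W=cloud(d,c); hs=cv2.cvtColor(p,cv2.COLOR_RGB2HSV)
p2,d2,c2=D['side']; W2=cloud(d2,c2); h2=cv2.cvtColor(p2,cv2.COLOR_RGB2HSV)
m=(h2[...,2]<110)&(np.abs(W2[...,2])<.02)&(np.hypot(W2[...,0]-.4855,W2[...,1]+.301)<.1)&(d2>0); Q=W2[m]; print('pad side',cv2.minAreaRect(Q[:,:2].astype(np.float32)*1000),Q[:,2].mean())
E
```

```text
clock: 19.3
ee_pos: [0.4619, -0.2351, 0.5007]
eef_rot: [-180.0, 0.0, -113.7]
ft_force: [0.9, 0.5, -3.4]
grip_width: 0.236
gripper_force: 120.0
clock: 19.8
ee_pos: [0.45, -0.267, 0.5005]
eef_rot: [180.0, 0.0, -79.1]
ft_force: [-0.7, -0.2, -3.4]
grip_width: 0.239
gripper_force: 120.2
clock: 20.3
ee_pos: [0.4503, -0.2666, 0.3495]
eef_rot: [180.0, -0.0, -44.7]
ft_force: [1.4, -0.8, -3.2]
grip_width: 0.236
gripper_force: 120.2
clock: 20.8
ee_pos: [0.4506, -0.2665, 0.3517]
eef_rot: [-179.9, -0.1, -45.0]
ft_force: [-0.1, -0.5, -3.7]
grip_width: 0.237
gripper_force: 119.9
[ 0.4506 -0.2665  0.3517] [-1.7994e+02 -1.0000e-01 -4.5010e+01] [-0.1 -0.5 -3.7] 20.8
mallet tilt 32.89 az -45.35 r 23.9 low [ 0.4633 -0.2786  0.1361] low-tcp [ 0.0127 -0.0121 -0.2156] 12217
face above first top 0.0306 off [-0.0738 -0.1855 -0.1397]
bottle [ 0.42814401 -0.55391993  0.03000103] [ 0.69843349 -0.30005058  0.12676027]
pad side ((484.05731201171875, -299.9256591796875), (134.8451385498047, 127.2159423828125), 76.0618896484375) 0.006062571867200584
```

```bash
python3 -m creep '{"hand":[0.01,0.01,0.01,0.01,0.01],"xyz":[[0.0122,-0.0123,-0.02],[0.0122,-0.0123,-0.03],[0,0,-0.03],[0,0,-0.025],[0,0,-0.01]],"roll":[0,0,0,0,0]}' 120
python3 -m creep '{"hand":[0.01,0.01,0.01,0.01,0.01],"xyz":[[0,0,0],[0,0,0],[0,0,0],[0,0,-0.001],[0,0,-0.001]],"roll":[0,0,0,0,0]}'
python3 chk.py
```

```text
clock: 21.4
ee_pos: [0.474, -0.2909, 0.2332]
eef_rot: [179.9, 0.2, -45.0]
ft_force: [-0.9, 1.5, -0.3]
grip_width: 0.235
gripper_force: 120.3
clock: 21.9
ee_pos: [0.4749, -0.291, 0.2343]
eef_rot: [-180.0, -0.1, -45.0]
ft_force: [-0.1, 0.0, -2.9]
grip_width: 0.237
gripper_force: 120.6
[ 0.4749 -0.291   0.2343] [-1.7995e+02 -8.0000e-02 -4.4960e+01] [-0.1  0.  -2.9] 21.9
mallet tilt 32.9 az -44.93 r 24.0 low [ 0.4873 -0.3033  0.0187] low-tcp [ 0.0124 -0.0122 -0.2156] 12145
face above first top -0.0581 off [-0.07   -0.2569 -0.1845]
```

```bash
python3 -m creep '{"hand":[0.01,0.01,0.01,0.01,0.01],"xyz":[[0,0,-0.0005],[0,0,-0.0005],[0,0,-0.0005],[0,0,0],[0,0,0]],"roll":[0,0,0,0,0]}' 120
python3 -m creep '{"hand":[0.01,0.01,0.01,0.01,0.01],"xyz":[[0,0,-0.0005],[0,0,-0.0005],[0,0,0],[0,0,0],[0,0,0]],"roll":[0,0,0,0,0]}' 120
```

```text
clock: 22.45
ee_pos: [0.4749, -0.2911, 0.2325]
eef_rot: [-180.0, -0.0, -45.0]
ft_force: [-2.7, 2.2, 6.0]
grip_width: 0.238
gripper_force: 120.9
clock: 22.95
ee_pos: [0.4748, -0.291, 0.2322]
eef_rot: [-180.0, -0.0, -44.9]
ft_force: [-5.4, 4.0, 13.6]
grip_width: 0.236
gripper_force: 122.2
```

The edge is on the pad. I back off 1 mm, ease the grip to a pivot hold, and roll the mallet back along the arc.

```bash
python3 -m creep '{"hand":[0.01,0.01,0.01,0.02,0.0215],"xyz":[[0,0,0.0006],[0,0,0],[0,0,0],[0,0,0],[0,0,0]],"roll":[0,0,0,0,0]}' 20
python3 -m creep '{"hand":[0.0217,0.0218,0.0218,0.0218,0.0218],"xyz":[[0,0,0],[0,0,0],[0,0,0],[0,0,0],[0,0,0]],"roll":[0,0,0,0,0]}' 20
python3 chk.py
```

```text
clock: 23.45
ee_pos: [0.4749, -0.291, 0.2322]
eef_rot: [-180.0, -0.0, -45.0]
ft_force: [-3.1, 1.8, 6.0]
grip_width: 0.251
gripper_force: 28.1
clock: 23.95
ee_pos: [0.4749, -0.2911, 0.2321]
eef_rot: [-180.0, -0.0, -45.0]
ft_force: [-1.8, -0.0, 5.5]
grip_width: 0.257
gripper_force: 11.7
[ 0.4749 -0.2911  0.2321] [-1.7999e+02 -3.0000e-02 -4.4960e+01] [-1.8 -0.   5.5] 23.95
mallet tilt 32.86 az -44.81 r 24.0 low [ 0.4872 -0.3034  0.0167] low-tcp [ 0.0124 -0.0123 -0.2154] 12300
face above first top -0.0596 off [-0.0705 -0.2578 -0.1853]
```

```bash
python3 -m creep '{"hand":[0.0218,0.0218,0.0218,0.0218,0.0218],"xyz":[[-0.003,0.003,-0.0023],[-0.0029,0.0029,-0.0025],[-0.0028,0.0028,-0.0028],[-0.0027,0.0026,-0.003],[-0.0025,0.0025,-0.0032]],"roll":[0,0,0,0,0]}' 20
python3 chk.py
```

```text
clock: 24.5
ee_pos: [0.4607, -0.277, 0.2175]
eef_rot: [-180.0, -0.0, -45.0]
ft_force: [0.3, -1.2, 0.1]
grip_width: 0.261
gripper_force: 10.5
[ 0.4607 -0.277   0.2175] [-1.7999e+02 -1.0000e-02 -4.4970e+01] [ 0.3 -1.2  0.1] 24.5
mallet tilt 16.46 az -45.19 r 23.8 low [ 0.485  -0.3009  0.011 ] low-tcp [ 0.0243 -0.0239 -0.2065] 16900
face above first top -0.0651 off [-0.0739 -0.2582 -0.1865]
```

Tilt is 16.5° with the edge held in place; second half.

```bash
python3 -m creep '{"hand":[0.0218,0.0218,0.0218,0.0218,0.0218],"xyz":[[-0.0024,0.0024,-0.0034],[-0.0022,0.0022,-0.0036],[-0.0021,0.0021,-0.0038],[-0.0019,0.0019,-0.0039],[-0.0018,0.0018,-0.0041]],"roll":[0,0,0,0,0]}' 20
python3 chk.py
```

```text
clock: 25.05
ee_pos: [0.4503, -0.2667, 0.1986]
eef_rot: [180.0, 0.0, -45.0]
ft_force: [-2.9, 2.5, 8.8]
grip_width: 0.259
gripper_force: 11.7
[ 0.4503 -0.2667  0.1986] [ 1.800e+02  1.000e-02 -4.496e+01] [-2.9  2.5  8.8] 25.05
mallet tilt 0.36 az 120.51 r 23.8 low [ 0.4846 -0.3006  0.0048] low-tcp [ 0.0343 -0.034  -0.1939] 15821
face above first top -0.0703 off [-0.0756 -0.2606 -0.1885]
```

```bash
python3 -m creep '{"hand":[0.022,0.0225,0.024,0.03,0.05],"xyz":[[0,0,0.0005],[0,0,0],[0,0,0],[0,0,0],[0,0,0]],"roll":[0,0,0,0,0]}' 20
python3 -m creep '{"hand":[0.05,0.05,0.05,0.05,0.05],"xyz":[[0,0,0],[0,0,0.01],[0,0,0.03],[0,0,0.04],[0,0,0.04]],"roll":[0,0,0,0,0]}' 20
python3 -m creep '{"hand":[0.05,0.05,0.05,0.05,0.05],"xyz":[[0,0,0.03],[0,0,0],[0,0,0],[0,0,0],[0,0,0]],"roll":[0,0,0,0,0]}' 20
python3 chk.py
python3 - <<'E'
from h import *
p,d,c=snap('scene'); cv2.imwrite('pics/end.png',p[...,::-1]); print(sensors.get_state()['ft_force'])
E
```

```text
clock: 25.6
ee_pos: [0.4505, -0.2669, 0.1995]
eef_rot: [-180.0, -0.0, -45.0]
ft_force: [-0.2, 0.5, 1.1]
grip_width: 0.511
gripper_force: 0.0
clock: 26.1
ee_pos: [0.4501, -0.2668, 0.3214]
eef_rot: [180.0, 0.0, -45.0]
ft_force: [1.1, -1.0, 0.2]
grip_width: 0.588
gripper_force: 0.0
clock: 26.6
ee_pos: [0.4501, -0.2668, 0.3485]
eef_rot: [179.9, 0.1, -45.0]
ft_force: [-0.1, -0.8, 0.5]
grip_width: 0.585
gripper_force: 0.0
[ 0.4501 -0.2668  0.3485] [ 1.7994e+02  1.0000e-01 -4.4970e+01] [-0.1 -0.8  0.5] 26.6
mallet tilt 0.41 az 8.83 r 23.8 low [ 0.4841 -0.3007  0.0046] low-tcp [ 0.0339 -0.0339 -0.3439] 3531
face above first top -0.0703 off [-0.0761 -0.2606 -0.1886]
[ 0.12511306  0.83876128 -0.91382072]
```

View pics/end.png

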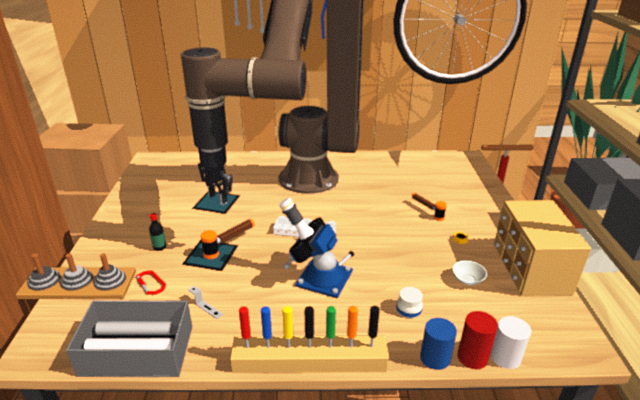

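The mallet stands on the far pad, with its head at (209,245) and the gripper clear above it. The setter head at (288,204) sits on the sleeve, and the other things are where they were. Handing in.

```bash
python3 -c "
from h import *
print(workorder.job_done())"
```

```text
the job is handed in; nothing more can be done
None
```

The setter is driven fully home in three blows, the mallet stands on its face within about 1 mm of the middle of the far pad, released, and the job was handed in at about 27 s.

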